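# Open the combination padlock on the hasp block and hold it up

## Task

Take the used dust cover off the padlock's dial and drop it into the wire basket. Then turn the dial, feeling its notches click by, until its pointer has clicked into the notch that points at the shackle, and pull the shackle straight out to its stop while the lock still lies in its block. Finally lift the opened lock out of the block and finish while holding it up, still, level and dial upward, at least 10 cm above where it lay; leave the other things on the bench where they stand.

Things in the scene. Friction and masses are not known exactly. Their poses are not given: they have to be found in the camera images.
- block: Fixed aluminium hasp block, plinth 94 x 80 x 30 mm high; origin on the work surface under the lock seat's middle; its -x is the way the shackle comes out. A rim 10 mm high round the seat (1.5 mm play) keeps the lock from turning or sliding. A steel hasp eye at x -42 to -49, y +12 to +38, up to z 62 mm: the shackle's short leg runs through it, so the lock lifts only with the shackle fully out.
- lock: Dark steel padlock (about 0.45 kg in all), loose, lying on its back in the block with its dial up; body 60 (x) x 56 (y) x 32 mm high; origin at the centre of its underside, which rests 30 mm above the work surface; its -x points to the shackle, z is the dial's axis.
- lock_center (a point): Centre of the padlock's body, on the dial's axis, half-way up (16 mm above its underside); axes as the lock's.
- dial_grip (a point): On the dial's axis, 17 mm above the lock's top face, at mid-height of the grip bar. The dial: black disc 42 mm across, 6 mm thick, on the lock's top; on it an aluminium bar 10 mm thick, 35 mm long, from 6 to 28 mm above the top face. The bar runs along this point's x, from a square end at +18 mm to a pointed end at -17 mm (the pointer, white tick before it). The whole lock can be lifted by the bar.
- dial (a joint): Dial angle, rad: 0 in the release notch, pointer at the shackle and the white tick on the lock's body; grows counter-clockwise from above. Clicks into a notch every 30 degrees (about 0.05 N m between notches; a spring centres it). It starts 2 or 3 notches counter-clockwise of 0: turn it clockwise. Stops at +-2.9. The shackle comes out only within about 0.15 rad of 0; else it is blocked.
- shackle_bar (a point): Middle of the shackle's crossbar, to pinch from above: a round rod 8.4 mm thick, 34 mm along the lock's y, 84 mm from the dial's axis towards -x when shut, centre 17 mm above the lock's underside (47 mm above the bare work surface below it). Its two legs are 50 mm apart; inside the U there are 48 mm from crossbar to lock body, the hasp eye near the body on the +y side.
- shackle (a joint): How far the shackle is pulled out, m: 0 shut, 0.032 at its stop. It slides along the lock's -x against about 2 N of friction and stays where it is left.
- cover: Used dust cover, white plastic, loose (40 g): an upside-down cup 54 mm across and 35 mm high that stands on the lock's top face over the dial, with a round grip knob 20 mm across and 20 mm high on its top; origin at the centre of its open underside, z up to the knob.
- cover_knob (a point): Middle of the cover's knob, 45 mm above the cover's open underside; 10 mm below the knob's top.
- basket: Fixed steel wire basket, 170 (x) x 150 (y) mm outside, 75 mm high, walls and floor 4 mm, open above; origin on the work surface under its middle. It stands left or right of the lock.
- tube_block: Bystander: white round tube-warming block, 72 mm across, 70 mm high, origin at its underside; on the side where the basket is not.
- dish: Bystander: closed clear culture dish 60 mm across, 14 mm high, beyond the lock; origin at its underside.
- media_jar: Bystander: media jar 52 mm across, 75 mm high, beyond the lock; origin at its underside.
Not all that is in view belongs to the job. Leave any purple or red look-alike of the lock alone.

How it is judged:
On the way, in this order (a step that is already met when the one before it is completed fails the run):
1. the dust cover lies in the wire basket, let go (x of cover in the frame of basket between -0.085 and 0.085 m and y of cover in the frame of basket between -0.075 and 0.075 m and z of cover_knob in the frame of basket below 0.075 m and z of cover in the frame of basket below 0.06 m and contact force between the fingers and cover below 0.1 N), for 0.2 s.
2. the dial stands in the release notch (within 0.15 rad), shackle still shut and lock in its block (value of joint dial between -0.15 and 0.15 rad and value of joint shackle below 0.008 m and z of lock in the frame of block below 0.036 m), for 0.2 s.
3. the shackle is pulled out to its stop (28 mm or more) with the lock still in its block (value of joint shackle above 0.028 m and z of lock in the frame of block below 0.04 m), for 0.1 s.
At the end, for the whole second after the job is handed in: The robot's fingers hold the padlock (more than 1 N), its underside at least 95 mm above where it lay, dial upward within 0.35 rad, still (under 0.03 m/s), touching nothing else, the shackle out by more than 25 mm; the dust cover lies in the wire basket, not held (all of step 1 and z of lock in the frame of block above 0.125 m and angle between lock's own z axis and vertical below 0.35 rad and value of joint shackle above 0.025 m and contact force between the fingers and lock above 1 N and contact force between lock and block below 0.05 N and contact force between lock and basket below 0.05 N and contact force between lock and tube_block below 0.05 N and contact force between lock and media_jar below 0.05 N and contact force between lock and dish below 0.05 N and linear speed of lock below 0.03 m/s); the arm keeps its last pose, push and grip.
It fails at once if a bystander was pushed more than 30 mm (distance of any of tube_block, dish, media_jar from where it was at the start of the episode above 0.03 m).
It also fails if it takes over 72 s, if anything falls off the work surface, if the arm or the gripper's body presses on something with over 40 N, if the wrist force passes 120 N, or if a joint passes its speed limit or range.

## Robot

A 6-joint arm with a two-finger parallel gripper is mounted at the origin on the work surface. World frame = base frame: x ahead of the robot, y to its left, z up, the work surface at z = 0. Lengths are in m, angles in rad, forces in N, time in s.
With the tool pointing down it reaches from about 0.35 to 0.85 m from the base axis. Payload 8.1 kg.
Tool frame: the origin (TCP) lies on the mounting face of the last link; the fingertips stand 186 mm ahead of it and the grasp point (between the pads) lies 167 mm ahead of it; z points along the fingers, y is the line along which they close (so a half turn about z gives the same grasp; the last joint's range is limited). The gripper opens to 93 mm and grips with 3 to 60 N. Pads are 15 mm wide; open, the fingers measure 128 mm over their backs; the gripper's body (75 mm by 188 mm) begins 65 mm behind the grasp point.
Start: joints at [-1.229, 0.13, 1.488, -0, 1.523, -0.085], TCP at [0.248, -0.546, 0.405] pointing down, gripper open.
Joint ranges: [-2.96, 2.96], [-0.89, 2.26], [0.02, 2.5], [-1.34, 4.48], [0, 2.73], [-2.66, 2.66]. Speed limits (rad/s): [2.39, 2.39, 2.79, 3.14, 3.14, 3.14].

## Interface

Orientations are given as a rotation vector (axis times angle).
In Python, from plant import read_state, read_camera, camera_params, close_job gives the robot as it stands. The module is installed in compiled form; this text tells all that it offers.
- The arm moves only by the tool servo_tool, never from a script. Its argument "increments" is a list of rows, each an object with "slide": the shift along the tool's x, y, z in mm, a list of three; "dr": the turn, a rotation vector about the tool's x, y, z in rad, a list of three; "jaw": the closure, from 0 (fully open) to 1 (shut). In form: [{"slide": [x, y, z], "dr": [ax, ay, az], "jaw": jaw}, ...]. A call has 1 to 20 rows; each row is the pose to reach, as a shift and turn from the pose commanded when the call began, along the tool's axes at that moment; what a row does not reach only later rows make up. A row lasts 1/10 s, in which the tool goes at most 50 mm and 8.59 degrees, less where a joint would pass 70% of its speed; a pose out of reach is approached as far as the arm can. A call with a gripper value outside its range is refused whole. The fingers move at their own pace and stop on an object; "force" is the grip in N (left out, the last holds). Time passes only in rows, so rows that repeat a pose let the fingers close. It gives the time, the measured TCP pose, the force, the opening and the grip force at its end, in the units of the state.
- read_state(): the state, without advancing time (a new reading comes with each control period).
- read_camera(name): name is "side" or "top"; returns (picture, depth): 480x640x3 uint8, red, green, blue; 480x640 float32, m along the optical axis (not along the pixel's ray), 0 where there is no reading.
- camera_params(name): a dict with "fx", "fy", "cx", "cy" (pixels), "k1" (the pictures are not rectified: a ray, as slopes to the right and down, at radius r is drawn at 1 + k1 r^2 times it, then the intrinsics apply), "rvec" (rotation vector, rad) and "tvec" (3), from world to camera coordinates, as OpenCV has them. Camera axes: x right, y down, z forward; pixel columns grow to the right and rows downward; lengths in m; the calibration is good to about 2 mm. A picture is of the moment at which its call begins. camera_params takes no time and is no camera call.
- close_job(): hands the job in; it is judged then, once.
The state is a dict: "t": time; "q": joint angles; "dq": joint speeds; "joint_torque": joint torques, N m; "tool_pos": TCP position; "orientation": TCP orientation; "force": force on the tool from outside, world axes, zero at the start; "wrist_torque": the same for the moment, N m; "opening": finger opening in m; "gripper_force": force on a finger pad.
Only numpy, scipy, OpenCV 4.12 (cv2) and the standard library are available. Lean on these libraries where they do the work, as an engineer would, in place of code of your own. Each camera call takes 0.05 s, during which the arm holds its last target. There are 200 camera calls.

## Working session

There is one attempt and no reset: what is moved stays moved. The work goes in short steps, Python scripts to look and compute and a tool call to move; the robot and the scene stay as the last step left them, time stands still between calls to the robot, and variables do not carry over. Pictures are saved under pics/ and viewed, at most 10 in all, crops included, and the job is handed in when it is done.

Besides the shell and the picture viewer there is one more tool, called after ">>>" as name(argument=value, ...) on one line, values as JSON. servo_tool: Moves the arm, as the interface text tells. Its arguments: {"type":"object","properties":{"increments":{"type":"array"},"force":{"type":"number"}},"required":["increments"]}

```bash
mkdir -p pics
cat > h.py <<'E'
import numpy as np, cv2
from scipy.spatial.transform import Rotation as R
from plant import *
def cam(n):
    p=camera_params(n); Rm=R.from_rotvec(np.array(p['rvec']).ravel()).as_matrix(); t=np.array(p['tvec']).ravel()
    K=np.array([[p['fx'],0,p['cx']],[0,p['fy'],p['cy']],[0,0,1.]]); return p,Rm,t,K
def ray(n,u,v):
    p,Rm,t,K=cam(n); k=p['k1']; d=np.array([(u-p['cx'])/p['fx'],(v-p['cy'])/p['fy']]); x=d.copy()
    for _ in range(20): x=d/(1+k*(x@x))
    return -Rm.T@t, Rm.T@np.array([x[0],x[1],1.]), 
def at_z(n,u,v,z):
    o,d=ray(n,u,v); return o+d*(z-o[2])/d[2]
def at_d(n,u,v,dep):
    o,d=ray(n,u,v); return o+d*dep
def proj(n,P):
    p,Rm,t,K=cam(n); c=Rm@np.array(P)+t; s=c[:2]/c[2]; s=s*(1+p['k1']*(s@s)); return s*[p['fx'],p['fy']]+[p['cx'],p['cy']]
def totool(P):  # TCP target world pos -> slide mm
    s=read_state(); return R.from_rotvec(s['orientation']).as_matrix().T@(np.array(P)-s['tool_pos'])*1000
def snap(n,f):
    im,d=read_camera(n); cv2.imwrite('pics/'+f+'.png',im[:,:,::-1]); np.save('pics/'+f+'.npy',d); return im,d
def crop(f,u0,v0,u1,v1,k):
    im=cv2.imread('pics/'+f+'.png')[v0:v1,u0:u1]; cv2.imwrite('pics/'+f+'_c.png',cv2.resize(im,None,fx=k,fy=k,interpolation=cv2.INTER_CUBIC))
E
python3 - <<'E'
from h import *
for n in('top','side'):
    snap(n,n+'0'); o,d=ray(n,320,240); print(n,o,d,camera_params(n)['fx'])
s=read_state(); print(s['t'],s['tool_pos'],s['orientation'],R.from_rotvec(s['orientation']).as_matrix().round(3),s['opening'])
E
```

```text
top [0.45417646 0.01521139 1.14473126] [ 0.09981162 -0.00748175 -0.99498634] 512.6616388122517
side [-0.24992221  0.7992743   0.80759057] [ 0.61702415 -0.58810454 -0.52355261] 598.0799868988004
0.1 [ 0.24830295 -0.5459817   0.4037827 ] [-3.06872867e+00 -6.64900885e-01  3.27587779e-04] [[ 0.91   0.414 -0.001]
 [ 0.414 -0.91   0.002]
 [ 0.    -0.002 -1.   ]] 0.09318857852094146
```

View pics/top0.png

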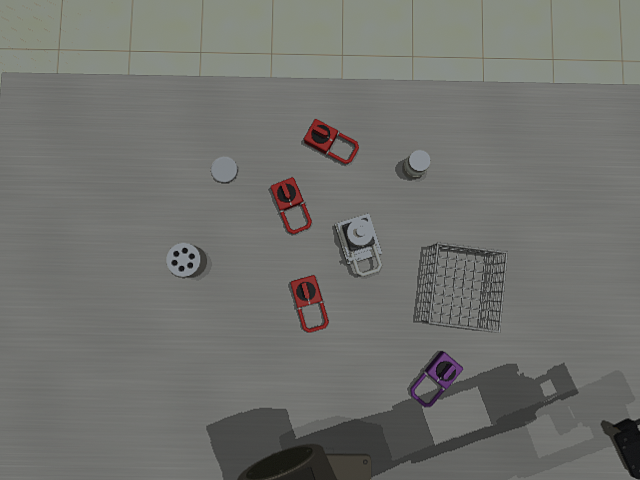

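View pics/side0.png

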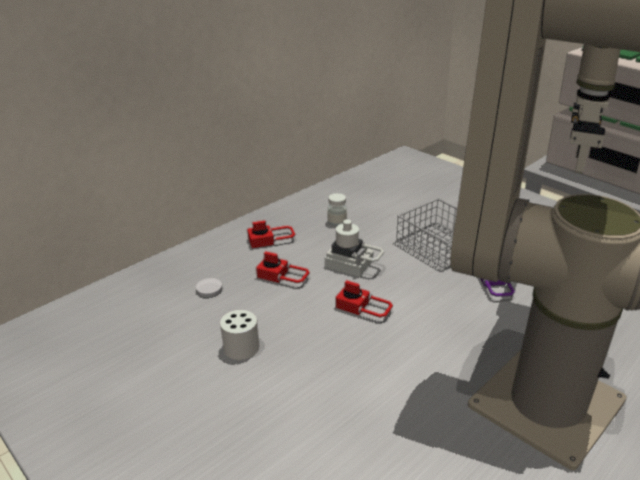

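Top view: the lock with its white cover is at about (360,240), with the shackle pointing down-image. The basket is at (462,288), the jar at (418,162), the dish at (224,170) and the tube block at (183,260). The red and purple look-alikes lie around the lock. Next I'll enlarge the lock.

Run:
```python
from h import *
crop('top0',320,200,400,290,6.6)
d=np.load('pics/top0.npy')
# knob top z
for u,v in [(360,229),(361,232),(365,240),(369,215),(350,222)]:
    print(u,v,at_d('top',u,v,d[v,u]).round(4))
# height map of lock area
vs,us=np.mgrid[200:290,325:400]
P=np.array([at_d('top',u,v,d[v,u]) for u,v in zip(us.ravel(),vs.ravel())])
for a,b in((.105,.125),(.085,.103),(.055,.066),(.04,.053),(.026,.034)):
    m=(P[:,2]>a)&(P[:,2]<b); print(a,b,m.sum(),P[m].mean(0).round(4), cv2.minAreaRect((P[m][:,:2]*1000).astype(np.float32)))
# basket
print('basket rim',[at_z('top',u,v,.075)[:2].round(3) for u,v in((436,243),(507,251),(501,331),(415,322))])
```

```text
360 229 [ 0.5811 -0.0732  0.115 ]
361 232 [ 0.5747 -0.075   0.1177]
365 240 [ 0.5605 -0.085   0.0992]
369 215 [ 0.6234 -0.1004  0.0272]
350 222 [ 0.6057 -0.0579  0.0375]Traceback (most recent call last):
  File "<stdin>", line 9, in <module>
  File "h.py", line 14, in at_d
    o,d=ray(n,u,v); return o+d*dep
        ~~~^^^^^^^
  File "h.py", line 8, in ray
    p,Rm,t,K=cam(n); k=p['k1']; d=np.array([(u-p['cx'])/p['fx'],(v-p['cy'])/p['fy']]); x=d.copy()
             ~~~^^^
  File "h.py", line 5, in cam
    p=camera_params(n); Rm=R.from_rotvec(np.array(p['rvec']).ravel()).as_matrix(); t=np.array(p['tvec']).ravel()
ValueError: time passes only in moves, steps and waits
```

View pics/top0_c.png

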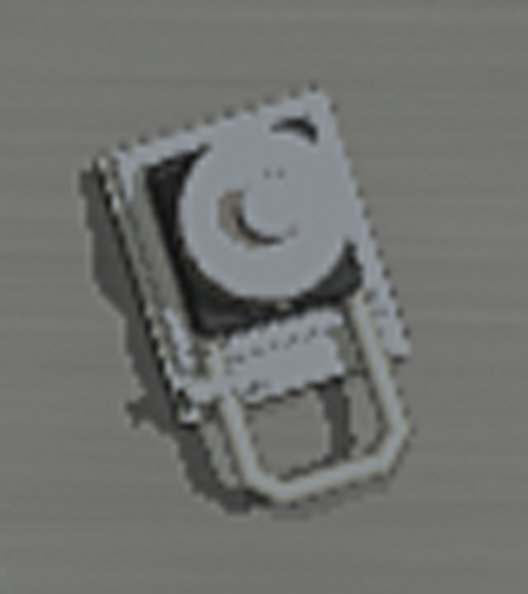

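The crop shows the knob top centred at about (361.2,231.8). The crossbar runs from about (363,274) to (381,267), and the lock yaws roughly 17° in the picture. I'll cache the calibration, since it can only be called a limited number of times, and compute the poses.

```bash
sed -i 's/^def cam(n):/import functools\n@functools.lru_cache(None)\ndef cam(n):/' h.py
python3 - <<'E'
from h import *
d=np.load('pics/top0.npy')
vs,us=np.mgrid[200:290,325:400]
P=np.array([at_d('top',u,v,d[v,u]) for u,v in zip(us.ravel(),vs.ravel())])
for a,b in((.105,.125),(.09,.103),(.055,.066),(.042,.054),(.026,.041)):
    m=(P[:,2]>a)&(P[:,2]<b); print(a,b,m.sum(),P[m].mean(0).round(4), cv2.minAreaRect((P[m][:,:2]*1000).astype(np.float32)))
vs,us=np.mgrid[225:345,400:520]
Q=np.array([at_d('top',u,v,d[v,u]) for u,v in zip(us.ravel(),vs.ravel())]); m=(Q[:,2]>.066)&(Q[:,2]<.085)
print('basket',cv2.minAreaRect((Q[m][:,:2]*1000).astype(np.float32)))
c=lambda x,y,z: at_z('top',320+x/6.6,200+y/6.6,z)[:2].round(4)
print('knob',c(272,210,.117),'covertop',c(263,218,.097),'xbar ends',c(285,490,.051),c(400,445,.051))
print('legs',c(235,400,.051),c(262,478,.051),c(365,310,.051),c(398,425,.051))
print('block corners',c(105,162,.03),c(320,95,.04),c(405,355,.04),c(185,415,.03))
E
```

```text
0.105 0.125 83 [ 0.5763 -0.0738  0.1161] ((576.3516845703125, -74.1930160522461), (18.37691307067871, 17.906604766845703), 89.73775482177734)
0.09 0.103 455 [ 0.5763 -0.0737  0.0969] ((576.2085571289062, -73.84293365478516), (52.402896881103516, 52.099849700927734), 0.16952703893184662)
0.055 0.066 232 [ 0.5591 -0.0693  0.061 ] ((549.1799926757812, -78.32203674316406), (116.57064819335938, 64.39511108398438), 15.517353057861328)
0.042 0.054 314 [ 0.5272 -0.0881  0.0492] ((551.2861328125, -80.30510711669922), (124.49762725830078, 69.88313293457031), 15.476585388183594)
0.026 0.041 539 [ 0.5644 -0.0747  0.0332] ((571.2169189453125, -76.2330322265625), (93.8836898803711, 80.17190551757812), 18.380762100219727)
basket ((467.97857666015625, -302.7825927734375), (151.78005981445312, 171.14883422851562), 83.45082092285156)
knob [ 0.5752 -0.0755] covertop [ 0.575  -0.0745] xbar ends [ 0.492  -0.0862] [ 0.5071 -0.1234]
legs [ 0.5208 -0.0698] [ 0.4957 -0.0787] [ 0.5508 -0.1118] [ 0.5135 -0.1227]
block corners [ 0.6006 -0.0275] [ 0.6227 -0.0979] [ 0.5371 -0.1263] [ 0.5169 -0.0549]
```

The poses fit the given sizes:
- **Lock axis:** (0.576, -0.074), yaw about 18°.
- **Knob top:** z = 0.117.
- **Crossbar:** 83 mm from the lock axis.
- **Basket:** (0.468, -0.303), yaw about -6.5°.

I'll go above the knob first. The fingertips have to stay above the cover's top (0.097), so the TCP will be at z = 0.286 for the grasp.

Run:
```python
from h import *
print(totool([.576,-.0742,.34]))
```

```text
[ 493.57366914 -293.72842985   64.34440576]
```

>>> servo_tool(increments=[{"slide":[494,-294,30],"dr":[0,0,0],"jaw":0.3},{"slide":[494,-294,30],"dr":[0,0,0],"jaw":0.3},{"slide":[494,-294,30],"dr":[0,0,0],"jaw":0.3},{"slide":[494,-294,30],"dr":[0,0,0],"jaw":0.3},{"slide":[494,-294,30],"dr":[0,0,0],"jaw":0.3},{"slide":[494,-294,30],"dr":[0,0,0],"jaw":0.3},{"slide":[494,-294,30],"dr":[0,0,0],"jaw":0.3},{"slide":[494,-294,30],"dr":[0,0,0],"jaw":0.3},{"slide":[494,-294,30],"dr":[0,0,0],"jaw":0.3},{"slide":[494,-294,30],"dr":[0,0,0],"jaw":0.3},{"slide":[494,-294,30],"dr":[0,0,0],"jaw":0.3},{"slide":[494,-294,30],"dr":[0,0,0],"jaw":0.3},{"slide":[494,-294,30],"dr":[0,0,0],"jaw":0.3},{"slide":[494,-294,64],"dr":[0,0,0],"jaw":0.3},{"slide":[494,-294,64],"dr":[0,0,0],"jaw":0.3},{"slide":[494,-294,64],"dr":[0,0,0],"jaw":0.3}], force=10)

```text
t: 1.7
tool_pos: [0.5755, -0.0747, 0.34]
orientation: [-3.07, -0.664, 0.004]
force: [-0.0, -0.2, -0.4]
opening: 0.065
gripper_force: 0.0
```

Run:
```python
from h import *
snap('side','side1'); crop('side1',270,150,430,300,5)
s=read_state(); print(s['t'],s['q'],s['tool_pos'],s['opening'],s['force'],totool([.576,-.0742,.286]))
g=np.array(s['tool_pos'])-[0,0,.186]; print(((proj('side',g)-[270,150])*5).round(), ((proj('side',[.576,-.0742,.117])-[270,150])*5).round())
```

```text
1.75 [-2.17396543e-01  1.16927038e-01  1.61954223e+00 -1.36658841e-04
  1.40556551e+00  9.27667253e-01] [ 0.57605653 -0.07483584  0.34130163] 0.06490555229906493 [ 0.26570656 -0.0188645  -0.27913044] [ 0.23516115 -0.59372811 55.30162215]
[385. 289.] [383. 362.]
```

View pics/side1_c.png

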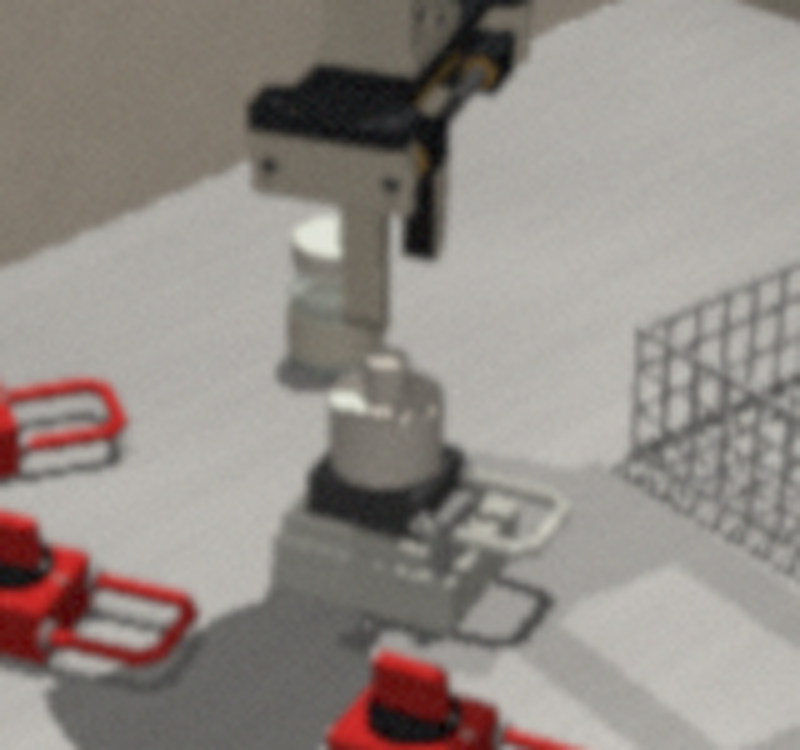

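The gripper is centred above the knob: its top shows at crop (385,360) against a predicted (383,362). I'll descend, close and lift.

>>> servo_tool(increments=[{"slide":[0,0,30],"dr":[0,0,0],"jaw":0.3},{"slide":[0,0,45],"dr":[0,0,0],"jaw":0.3},{"slide":[0,0,54],"dr":[0,0,0],"jaw":0.3},{"slide":[0,0,54],"dr":[0,0,0],"jaw":0.3},{"slide":[0,0,54],"dr":[0,0,0],"jaw":1},{"slide":[0,0,54],"dr":[0,0,0],"jaw":1},{"slide":[0,0,54],"dr":[0,0,0],"jaw":1},{"slide":[0,0,54],"dr":[0,0,0],"jaw":1},{"slide":[0,0,54],"dr":[0,0,0],"jaw":1},{"slide":[0,0,54],"dr":[0,0,0],"jaw":1},{"slide":[0,0,54],"dr":[0,0,0],"jaw":1},{"slide":[0,0,54],"dr":[0,0,0],"jaw":1}], force=10)

```text
t: 2.95
tool_pos: [0.5764, -0.0741, 0.2869]
orientation: [3.07, 0.665, 0.0]
force: [-0.1, 0.1, 0.6]
opening: 0.0197
gripper_force: 10.0
```

>>> servo_tool(increments=[{"slide":[0,0,-30],"dr":[0,0,0],"jaw":1},{"slide":[0,0,-60],"dr":[0,0,0],"jaw":1},{"slide":[0,0,-90],"dr":[0,0,0],"jaw":1},{"slide":[-30,26,-90],"dr":[0,0,0],"jaw":1},{"slide":[-62,53,-90],"dr":[0,0,0],"jaw":1},{"slide":[-95,80,-90],"dr":[0,0,0],"jaw":1},{"slide":[-128,108,-90],"dr":[0,0,0],"jaw":1},{"slide":[-160,136,-90],"dr":[0,0,0],"jaw":1},{"slide":[-193,164,-90],"dr":[0,0,0],"jaw":1},{"slide":[-193,164,-90],"dr":[0,0,0],"jaw":1},{"slide":[-193,164,-55],"dr":[0,0,0],"jaw":1},{"slide":[-193,164,-20],"dr":[0,0,0],"jaw":1},{"slide":[-193,164,15],"dr":[0,0,0],"jaw":1},{"slide":[-193,164,45],"dr":[0,0,0],"jaw":1},{"slide":[-193,164,50],"dr":[0,0,0],"jaw":1},{"slide":[-193,164,50],"dr":[0,0,0],"jaw":1},{"slide":[-193,164,50],"dr":[0,0,0],"jaw":0.55},{"slide":[-193,164,50],"dr":[0,0,0],"jaw":0.55},{"slide":[-193,164,50],"dr":[0,0,0],"jaw":0.55},{"slide":[-193,164,50],"dr":[0,0,0],"jaw":0.55}])

```text
t: 4.95
tool_pos: [0.4689, -0.3035, 0.2379]
orientation: [3.069, 0.665, 0.002]
force: [0.6, 0.4, -0.5]
opening: 0.0414
gripper_force: 0.0
```

Released. I'll go up and then look from the top.

>>> servo_tool(increments=[{"slide":[0,0,-40],"dr":[0,0,0],"jaw":0.55},{"slide":[0,0,-80],"dr":[0,0,0],"jaw":0.55},{"slide":[0,0,-130],"dr":[0,0,0],"jaw":0.55},{"slide":[-40,20,-170],"dr":[0,0,0],"jaw":0.55},{"slide":[-80,40,-170],"dr":[0,0,0],"jaw":0.55},{"slide":[-80,40,-170],"dr":[0,0,0],"jaw":0.55}])

```text
t: 5.55
tool_pos: [0.4098, -0.3764, 0.41]
orientation: [3.066, 0.658, 0.002]
force: [-0.2, 1.1, -0.9]
opening: 0.0419
gripper_force: 0.0
```

Run:
```python
from h import *
snap('top','top2'); a=cv2.imread('pics/top2.png')
l=cv2.resize(a[200:290,325:400],None,fx=6,fy=6,interpolation=cv2.INTER_CUBIC); r=cv2.resize(a[230:365,405:520],None,fx=3,fy=3)[:540]
r=cv2.copyMakeBorder(r,0,540-r.shape[0],0,0,cv2.BORDER_CONSTANT); cv2.imwrite('pics/top2_c.png',np.hstack([l,r]))
```

```text
(no output)
```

View pics/top2_c.png

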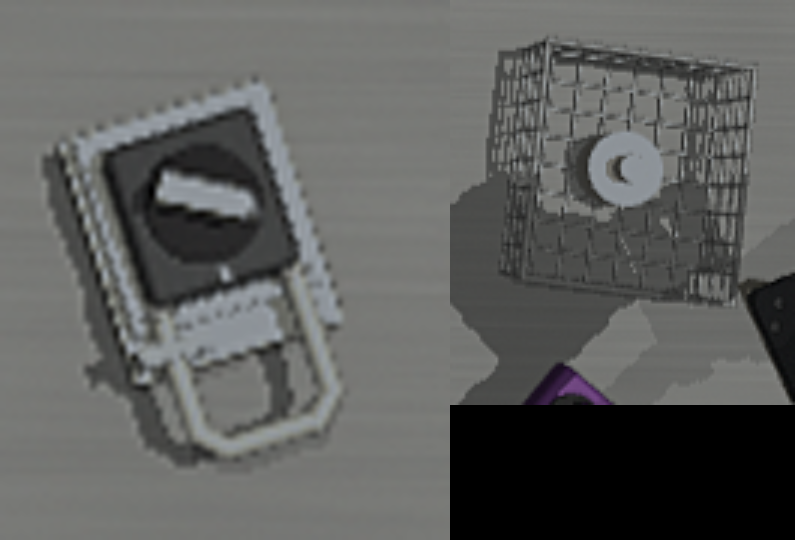

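The cover lies upright in the basket. The dial bar runs from crop (160,190) to (258,208), so the pointer is at about -101° in world yaw. The shackle lies at -162°, so the dial is at +60° (2 notches).

Run:
```python
from h import *
d=np.load('pics/top2.npy')
vs,us=np.mgrid[200:290,325:400]; us=us.ravel();vs=vs.ravel()
P=np.array([at_d('top',u,v,d[v,u]) for u,v in zip(us,vs)])
m=(P[:,2]>.078)&(P[:,2]<.1); print('bar',m.sum(),P[m].mean(0).round(4),cv2.minAreaRect((P[m][:,:2]*1000).astype(np.float32)))
c=lambda x,y,z: at_z('top',325+x/6,200+y/6,z)[:2].round(4)
print('bar ends',c(157,188,.09),c(260,207,.09),'lock top corners',c(103,150,.062),c(247,108,.062),c(298,265,.062),c(150,305,.062),'tick',c(224,272,.062))
print('xbar',c(228,447,.047),c(328,405,.047))
s=read_state();print(totool([.576,-.074,.29]))
```

```text
bar 85 [ 0.5767 -0.0722  0.0889] ((577.2067260742188, -73.17316436767578), (33.96372604370117, 10.484170913696289), 78.08576965332031)
bar ends [ 0.5791 -0.057 ] [ 0.573  -0.0927] lock top corners [ 0.5956 -0.0397] [ 0.6115 -0.0907] [ 0.5557 -0.1092] [ 0.5407 -0.0569] tick [ 0.5528 -0.083 ]
xbar [ 0.4916 -0.0862] [ 0.5071 -0.1218]
[ 274.23683498 -206.98706183  117.92555625]
```

>>> servo_tool(increments=[{"slide":[274,-207,60],"dr":[0,0,-0.934],"jaw":0.6},{"slide":[274,-207,60],"dr":[0,0,-0.934],"jaw":0.6},{"slide":[274,-207,60],"dr":[0,0,-0.934],"jaw":0.6},{"slide":[274,-207,60],"dr":[0,0,-0.934],"jaw":0.6},{"slide":[274,-207,60],"dr":[0,0,-0.934],"jaw":0.6},{"slide":[274,-207,60],"dr":[0,0,-0.934],"jaw":0.6},{"slide":[274,-207,60],"dr":[0,0,-0.934],"jaw":0.6},{"slide":[274,-207,60],"dr":[0,0,-0.934],"jaw":0.6},{"slide":[274,-207,60],"dr":[0,0,-0.934],"jaw":0.6},{"slide":[274,-207,90],"dr":[0,0,-0.934],"jaw":0.6},{"slide":[274,-207,118],"dr":[0,0,-0.934],"jaw":0.6},{"slide":[274,-207,118],"dr":[0,0,-0.934],"jaw":0.6}])

```text
t: 6.8
tool_pos: [0.5738, -0.0715, 0.2843]
orientation: [-2.439, -1.97, 0.008]
force: [-0.3, 0.1, -0.6]
opening: 0.0373
gripper_force: 0.0
```

Run:
```python
from h import *
s=read_state(); M=R.from_rotvec(s['orientation']).as_matrix(); print(s['t'],np.degrees(np.arctan2(M[1,0],M[0,0])),M[:,2],s['tool_pos'],s['opening'],s['force'],s['wrist_torque'],totool([.5762,-.074,.256]))
```

```text
6.8 77.86174475920164 [-0.00764293  0.00136807 -0.99996986] [ 0.57376186 -0.07152766  0.28433981] 0.03733551388616448 [-0.25722183  0.12705306 -0.64704726] [-0.01515732  0.01698709  0.04444286] [-1.89675402  3.12331645 28.31693648]
```

>>> servo_tool(increments=[{"slide":[0,0,0],"dr":[0,0,0],"jaw":0.6},{"slide":[0,0,0],"dr":[0,0,0],"jaw":0.6},{"slide":[0,0,0],"dr":[0,0,0],"jaw":0.6}])

```text
t: 7.1
tool_pos: [0.5767, -0.0714, 0.2909]
orientation: [2.441, 1.974, 0.003]
force: [0.5, -0.6, -0.4]
opening: 0.0372
gripper_force: 0.0
```

Run:
```python
from h import *
s=read_state(); M=R.from_rotvec(s['orientation']).as_matrix(); print(s['t'],np.degrees(np.arctan2(M[1,0],M[0,0])),M[:,2],s['tool_pos'],s['opening'],s['force'],s['wrist_torque'],totool([.576,-.074,.256]))
```

```text
7.1 77.93085575723315 [ 3.11441818e-03 -6.83160898e-04 -9.99994917e-01] [ 0.57669699 -0.07141832  0.29089356] 0.037187191075685945 [ 0.49002594 -0.56846087 -0.39923517] [-0.03571257 -0.04081724 -0.04341162] [-2.6697566  -0.25302822 34.89297484]
```

>>> servo_tool(increments=[{"slide":[-2.5,0,15],"dr":[0,0,0],"jaw":0.6},{"slide":[-2.5,0,28],"dr":[0,0,0],"jaw":0.6},{"slide":[-2.5,0,34],"dr":[0,0,0],"jaw":0.6},{"slide":[-2.5,0,34],"dr":[0,0,0],"jaw":0.6},{"slide":[-2.5,0,34],"dr":[0,0,0],"jaw":1},{"slide":[-2.5,0,34],"dr":[0,0,0],"jaw":1},{"slide":[-2.5,0,34],"dr":[0,0,0],"jaw":1},{"slide":[-2.5,0,34],"dr":[0,0,0],"jaw":1},{"slide":[-2.5,0,34],"dr":[0,0,0],"jaw":1}], force=15)

```text
t: 8.0
tool_pos: [0.5762, -0.0734, 0.2549]
orientation: [2.441, 1.975, 0.003]
force: [6.2, -0.9, -0.8]
opening: 0.01
gripper_force: 15.1
```

Run:
```python
from h import *
s=read_state(); M=R.from_rotvec(s['orientation']).as_matrix(); print(s['t'],np.degrees(np.arctan2(M[1,0],M[0,0])),s['tool_pos'],s['opening'],s['force'],s['wrist_torque'])
```

```text
8.0 77.96427368164791 [ 0.57617019 -0.07342656  0.25491803] 0.009960811064741509 [ 6.19092282 -0.87773459 -0.80579698] [-0.20925563 -1.2430085   0.00925986]
```

Grip is on the 10 mm bar. Now I'll turn it clockwise by 30° and feel for the first click.

>>> servo_tool(increments=[{"slide":[0,1,0],"dr":[0,0,0.09],"jaw":1},{"slide":[0,1,0],"dr":[0,0,0.18],"jaw":1},{"slide":[0,1,0],"dr":[0,0,0.27],"jaw":1}], force=20)

```text
t: 8.3
tool_pos: [0.5768, -0.0735, 0.2547]
orientation: [2.688, 1.625, 0.001]
force: [3.7, 0.0, 0.7]
opening: 0.0101
gripper_force: 20.0
```

```bash
cat > st.py <<'E'
from h import *
s=read_state(); M=R.from_rotvec(s['orientation']).as_matrix(); print(round(s['t'],2),'yaw',np.degrees(np.arctan2(M[1,0],M[0,0])).round(2),s['tool_pos'],s['opening'],s['gripper_force'],'F',np.round(s['force'],2),'T',np.round(s['wrist_torque'],3))
E
python3 st.py
```

```text
8.3 yaw 62.29 [ 0.57675928 -0.07347162  0.25467534] 0.010095644060683705 19.974111020565033 F [3.7  0.03 0.7 ] T [-0.036 -0.725  0.03 ]
```

>>> servo_tool(increments=[{"slide":[0,0,0],"dr":[0,0,0.09],"jaw":1},{"slide":[0,0,0],"dr":[0,0,0.18],"jaw":1},{"slide":[0,0,0],"dr":[0,0,0.26],"jaw":1},{"slide":[0,0,0],"dr":[0,0,0.26],"jaw":1}])

```text
t: 8.7
tool_pos: [0.5767, -0.0735, 0.2547]
orientation: [2.875, 1.266, 0.001]
force: [3.8, -0.4, 1.7]
opening: 0.0097
gripper_force: 20.0
```

```bash
python3 st.py
```

```text
8.7 yaw 47.53 [ 0.57673077 -0.07346309  0.25467994] 0.009730951746324639 19.980065524578094 F [ 3.75 -0.43  1.74] T [ 0.003 -0.798  0.055]
```

>>> servo_tool(increments=[{"slide":[0,0,0],"dr":[0,0,0.09],"jaw":1},{"slide":[0,0,0],"dr":[0,0,0.18],"jaw":1}])

```text
t: 8.9
tool_pos: [0.5767, -0.0735, 0.2547]
orientation: [2.977, 1.003, 0.001]
force: [4.1, 0.6, 0.4]
opening: 0.0101
gripper_force: 20.0
```

```bash
python3 st.py
```

```text
8.9 yaw 37.25 [ 0.57669863 -0.07346881  0.25468204] 0.010091540241353945 19.97729480266571 F [4.12 0.65 0.39] T [ 0.041 -0.738  0.019]
```

>>> servo_tool(increments=[{"slide":[0,0,0],"dr":[0,0,0.11],"jaw":1},{"slide":[0,0,0],"dr":[0,0,0.22],"jaw":1},{"slide":[0,0,0],"dr":[0,0,0.33],"jaw":1},{"slide":[0,0,0],"dr":[0,0,0.337],"jaw":1},{"slide":[0,0,0],"dr":[0,0,0.337],"jaw":1},{"slide":[0,0,0],"dr":[0,0,0.337],"jaw":1}])

```text
t: 9.5
tool_pos: [0.5767, -0.0734, 0.2548]
orientation: [-3.102, -0.496, -0.001]
force: [4.1, 1.0, -0.3]
opening: 0.0097
gripper_force: 20.0
```

```bash
python3 st.py
```

```text
9.5 yaw 18.17 [ 0.57666924 -0.0734404   0.25478862] 0.009749219161703083 19.98924046754837 F [ 4.06  0.98 -0.27] T [ 0.285 -0.982 -0.016]
```

The dial followed to yaw 18.2°. I'll release it, back off and check from the top.

>>> servo_tool(increments=[{"slide":[0,0,0],"dr":[0,0,0],"jaw":0.6},{"slide":[0,0,0],"dr":[0,0,0],"jaw":0.6},{"slide":[0,0,0],"dr":[0,0,0],"jaw":0.6},{"slide":[0,0,-25],"dr":[0,0,0],"jaw":0.6},{"slide":[0,0,-60],"dr":[0,0,0],"jaw":0.6},{"slide":[-30,20,-90],"dr":[0,0,-0.15],"jaw":0.7},{"slide":[-70,50,-90],"dr":[0,0,-0.3],"jaw":0.7},{"slide":[-100,80,-90],"dr":[0,0,-0.45],"jaw":0.7},{"slide":[-120,110,-90],"dr":[0,0,-0.6],"jaw":0.7},{"slide":[-140,140,-90],"dr":[0,0,-0.75],"jaw":0.7},{"slide":[-150,150,-90],"dr":[0,0,-0.9],"jaw":0.7},{"slide":[-150,150,-90],"dr":[0,0,-1.05],"jaw":0.7},{"slide":[-150,150,-90],"dr":[0,0,-1.2],"jaw":0.7},{"slide":[-150,150,-90],"dr":[0,0,-1.35],"jaw":0.7},{"slide":[-150,150,-90],"dr":[0,0,-1.5],"jaw":0.7},{"slide":[-150,150,-90],"dr":[0,0,-1.571],"jaw":0.7},{"slide":[-150,150,-90],"dr":[0,0,-1.571],"jaw":0.7},{"slide":[-150,150,-90],"dr":[0,0,-1.571],"jaw":0.7}])

```text
t: 11.3
tool_pos: [0.4799, -0.2625, 0.3445]
orientation: [-1.85, -2.538, 0.0]
force: [-0.7, 0.5, 0.6]
opening: 0.0278
gripper_force: 0.0
```

Run:
```python
from h import *
snap('top','top3'); crop('top3',320,195,400,285,6.6)
exec(open('st.py').read())
d=np.load('pics/top3.npy')
vs,us=np.mgrid[200:290,325:400]; us=us.ravel();vs=vs.ravel()
P=np.array([at_d('top',u,v,d[v,u]) for u,v in zip(us,vs)])
m=(P[:,2]>.078)&(P[:,2]<.1); print('bar',m.sum(),P[m].mean(0).round(4),cv2.minAreaRect((P[m][:,:2]*1000).astype(np.float32)))
L=np.array([.576,-.0738,0]); u=np.array([np.cos(np.radians(18)),np.sin(np.radians(18)),0])
x=L-.084*u; x[2]=.26; print('xbar',x,totool(x)); 
for y in(-.017,0,.017): print(((proj('top',[x[0]-y*u[1],x[1]+y*u[0],.051])-[320,195])*6.6).round())
```

```text
11.35 yaw 107.84 [ 0.47997233 -0.26250744  0.34450874] 0.028098329312000174 0.0 F [0.46 0.2  0.14] T [ 0.005 -0.161 -0.054]
bar 85 [ 0.5763 -0.0725  0.0892] ((575.86669921875, -72.95368957519531), (33.774452209472656, 10.00098991394043), 17.535314559936523)
xbar [ 0.49611125 -0.09975743  0.26      ] [149.94276431  65.25968315  84.54643521]
[377. 495.]
[327. 511.]
[277. 526.]
```

View pics/top3_c.png

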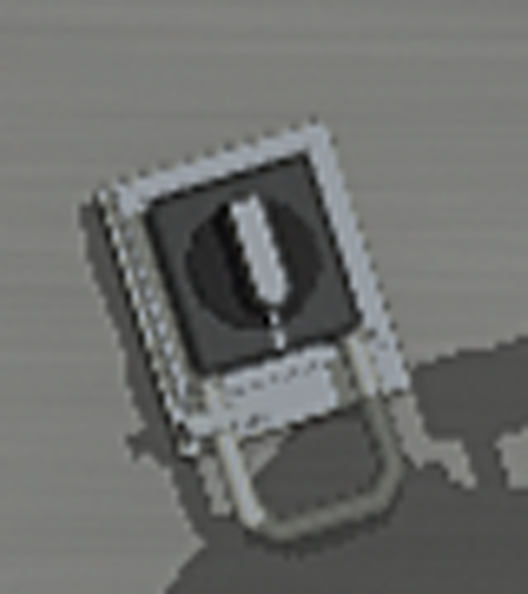

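The pointer sits on the white tick, with the bar at yaw 17.5°. The crossbar's predicted centre at crop (327,511) matches the one seen. I'll move over it and go down with narrow fingers.

>>> servo_tool(increments=[{"slide":[40,18,20],"dr":[0,0,0],"jaw":0.76},{"slide":[80,35,40],"dr":[0,0,0],"jaw":0.76},{"slide":[120,52,60],"dr":[0,0,0],"jaw":0.76},{"slide":[150,65,70],"dr":[0,0,0],"jaw":0.76},{"slide":[150,65,80],"dr":[0,0,0],"jaw":0.76},{"slide":[150,65,80],"dr":[0,0,0],"jaw":0.76},{"slide":[150,65,80],"dr":[0,0,0],"jaw":0.76},{"slide":[150,65,80],"dr":[0,0,0],"jaw":0.76}])

```text
t: 12.15
tool_pos: [0.4959, -0.1009, 0.2656]
orientation: [1.848, 2.539, 0.0]
force: [-0.4, -0.3, 0.7]
opening: 0.0227
gripper_force: 0.0
```

Run:
```python
from h import *
exec(open('st.py').read())
print(totool([.4961,-.0998,.217]))
```

```text
12.15 yaw 107.89 [ 0.49593229 -0.10094455  0.26559598] 0.022690417222477544 0.0 F [-0.36 -0.3   0.71] T [-0.019 -0.13  -0.029]
[ 1.08191961  0.46550206 48.5954767 ]
```

>>> servo_tool(increments=[{"slide":[1,0.5,12],"dr":[0,0,0],"jaw":0.76},{"slide":[1,0.5,24],"dr":[0,0,0],"jaw":0.76},{"slide":[1,0.5,36],"dr":[0,0,0],"jaw":0.76},{"slide":[1,0.5,47],"dr":[0,0,0],"jaw":0.76},{"slide":[1,0.5,47],"dr":[0,0,0],"jaw":0.76},{"slide":[1,0.5,47],"dr":[0,0,0],"jaw":0.76},{"slide":[1,0.5,47],"dr":[0,0,0],"jaw":1},{"slide":[1,0.5,47],"dr":[0,0,0],"jaw":1},{"slide":[1,0.5,47],"dr":[0,0,0],"jaw":1},{"slide":[1,0.5,47],"dr":[0,0,0],"jaw":1}], force=20)

```text
t: 13.15
tool_pos: [0.4962, -0.0987, 0.2184]
orientation: [1.846, 2.54, 0.001]
force: [0.5, 0.3, 0.7]
opening: 0.0075
gripper_force: 20.0
```

```bash
python3 st.py
```

```text
13.15 yaw 107.99 [ 0.49616427 -0.09874864  0.21835282] 0.007482594943581228 19.99971181154251 F [0.45 0.34 0.72] T [ 0.068 -0.306  0.031]
```

The rod is gripped. I'll pull along the tool's -y, which is the lock's -x.

>>> servo_tool(increments=[{"slide":[0,-4,0],"dr":[0,0,0],"jaw":1},{"slide":[0,-8,0],"dr":[0,0,0],"jaw":1},{"slide":[0,-12,0],"dr":[0,0,0],"jaw":1},{"slide":[0,-16,0],"dr":[0,0,0],"jaw":1},{"slide":[0,-20,0],"dr":[0,0,0],"jaw":1},{"slide":[0,-24,0],"dr":[0,0,0],"jaw":1},{"slide":[0,-28,0],"dr":[0,0,0],"jaw":1},{"slide":[0,-31,0],"dr":[0,0,0],"jaw":1},{"slide":[0,-32.5,0],"dr":[0,0,0],"jaw":1},{"slide":[0,-32.5,0],"dr":[0,0,0],"jaw":1},{"slide":[0,-32.5,0],"dr":[0,0,0],"jaw":1}])

```text
t: 14.25
tool_pos: [0.4658, -0.1086, 0.2184]
orientation: [1.845, 2.539, 0.004]
force: [7.9, 1.5, -1.8]
opening: 0.0078
gripper_force: 20.0
```

```bash
python3 st.py
```

```text
14.25 yaw 107.98 [ 0.46584005 -0.10862586  0.21841576] 0.007840635357786965 19.998458325862885 F [ 7.9   1.45 -1.8 ] T [ 0.211 -1.663  0.013]
```

The shackle moved 32 mm and then met its stop, with the force rising to 8 N. I'll release it, go up and turn back over the dial.

>>> servo_tool(increments=[{"slide":[0,1,0],"dr":[0,0,0],"jaw":0.76},{"slide":[0,1,0],"dr":[0,0,0],"jaw":0.76},{"slide":[0,1,0],"dr":[0,0,0],"jaw":0.76},{"slide":[0,1,-25],"dr":[0,0,0],"jaw":0.76},{"slide":[0,1,-55],"dr":[0,0,0],"jaw":0.7},{"slide":[0,1,-85],"dr":[0,0,0.14],"jaw":0.6},{"slide":[0,30,-85],"dr":[0,0,0.28],"jaw":0.6},{"slide":[0,60,-85],"dr":[0,0,0.42],"jaw":0.6},{"slide":[0,85,-85],"dr":[0,0,0.56],"jaw":0.6},{"slide":[0,105,-85],"dr":[0,0,0.7],"jaw":0.6},{"slide":[0,116,-85],"dr":[0,0,0.84],"jaw":0.6},{"slide":[0,116,-85],"dr":[0,0,0.98],"jaw":0.6},{"slide":[0,116,-85],"dr":[0,0,1.12],"jaw":0.6},{"slide":[0,116,-85],"dr":[0,0,1.26],"jaw":0.6},{"slide":[0,116,-85],"dr":[0,0,1.4],"jaw":0.6},{"slide":[0,116,-85],"dr":[0,0,1.54],"jaw":0.6},{"slide":[0,116,-85],"dr":[0,0,1.567],"jaw":0.6},{"slide":[0,116,-85],"dr":[0,0,1.567],"jaw":0.6},{"slide":[0,116,-85],"dr":[0,0,1.567],"jaw":0.6},{"slide":[0,116,-85],"dr":[0,0,1.567],"jaw":0.6}])

```text
t: 16.25
tool_pos: [0.5751, -0.0729, 0.3026]
orientation: [-3.101, -0.5, 0.0]
force: [0.2, -0.5, 0.6]
opening: 0.0372
gripper_force: 0.0
```

Run:
```python
from h import *
exec(open('st.py').read())
print(totool([.5763,-.0735,.256]))
```

```text
16.25 yaw 18.32 [ 0.57513848 -0.07292189  0.30263417] 0.03724028109058696 0.0 F [ 0.22 -0.47  0.6 ] T [-0.014  0.033  0.004]
[ 0.93050299  0.91872393 46.63388749]
```

>>> servo_tool(increments=[{"slide":[1,0.5,18],"dr":[0,0,0],"jaw":0.6},{"slide":[1,0.5,34],"dr":[0,0,0],"jaw":0.6},{"slide":[1,0.5,46.5],"dr":[0,0,0],"jaw":0.6},{"slide":[1,0.5,46.5],"dr":[0,0,0],"jaw":0.6},{"slide":[1,0.5,46.5],"dr":[0,0,0],"jaw":0.6},{"slide":[1,0.5,46.5],"dr":[0,0,0],"jaw":1},{"slide":[1,0.5,46.5],"dr":[0,0,0],"jaw":1},{"slide":[1,0.5,46.5],"dr":[0,0,0],"jaw":1},{"slide":[1,0.5,46.5],"dr":[0,0,0],"jaw":1},{"slide":[1,0.5,46.5],"dr":[0,0,0],"jaw":1},{"slide":[1,0.5,46.5],"dr":[0,0,0],"jaw":1}], force=45)

```text
t: 17.35
tool_pos: [0.5764, -0.0733, 0.2562]
orientation: [3.102, 0.497, 0.0]
force: [0.7, -1.9, -0.9]
opening: 0.0095
gripper_force: 45.0
```

>>> servo_tool(increments=[{"slide":[0,0,-3],"dr":[0,0,0],"jaw":1},{"slide":[0,0,-6],"dr":[0,0,0],"jaw":1},{"slide":[0,0,-10],"dr":[0,0,0],"jaw":1},{"slide":[0,0,-14],"dr":[0,0,0],"jaw":1},{"slide":[0,0,-14],"dr":[0,0,0],"jaw":1}])

```text
t: 17.85
tool_pos: [0.5764, -0.0728, 0.271]
orientation: [-3.102, -0.497, -0.001]
force: [0.1, 0.1, -4.7]
opening: 0.0097
gripper_force: 45.0
```

```bash
python3 st.py
```

```text
17.85 yaw 18.21 [ 0.57638727 -0.07280866  0.27102765] 0.009660196344477446 44.99804377555847 F [ 0.1   0.08 -4.69] T [ 0.055 -0.04   0.033]
```

The load is 4.7 N, which is the lock's weight, and it lifts freely. I'll continue up.

>>> servo_tool(increments=[{"slide":[0,0,-10],"dr":[0,0,0],"jaw":1},{"slide":[0,0,-22],"dr":[0,0,0],"jaw":1},{"slide":[0,0,-36],"dr":[0,0,0],"jaw":1},{"slide":[0,0,-50],"dr":[0,0,0],"jaw":1},{"slide":[0,0,-64],"dr":[0,0,0],"jaw":1},{"slide":[0,0,-78],"dr":[0,0,0],"jaw":1},{"slide":[0,0,-90],"dr":[0,0,0],"jaw":1},{"slide":[0,0,-100],"dr":[0,0,0],"jaw":1},{"slide":[0,0,-105],"dr":[0,0,0],"jaw":1},{"slide":[0,0,-105],"dr":[0,0,0],"jaw":1},{"slide":[0,0,-105],"dr":[0,0,0],"jaw":1},{"slide":[0,0,-105],"dr":[0,0,0],"jaw":1},{"slide":[0,0,-105],"dr":[0,0,0],"jaw":1},{"slide":[0,0,-105],"dr":[0,0,0],"jaw":1},{"slide":[0,0,-105],"dr":[0,0,0],"jaw":1},{"slide":[0,0,-105],"dr":[0,0,0],"jaw":1}])

```text
t: 19.45
tool_pos: [0.5763, -0.073, 0.3752]
orientation: [-3.102, -0.497, 0.0]
force: [-1.0, -0.9, -4.3]
opening: 0.0096
gripper_force: 45.0
```

Run:
```python
from h import *
exec(open('st.py').read())
snap('side','side4'); crop('side4',270,100,480,290,3.15)
```

```text
19.45 yaw 18.21 [ 0.57631037 -0.07304605  0.37516646] 0.00961678969645793 44.99794363975525 F [-1.02 -0.93 -4.3 ] T [ 0.004 -0.005 -0.026]
```

View pics/side4_c.png

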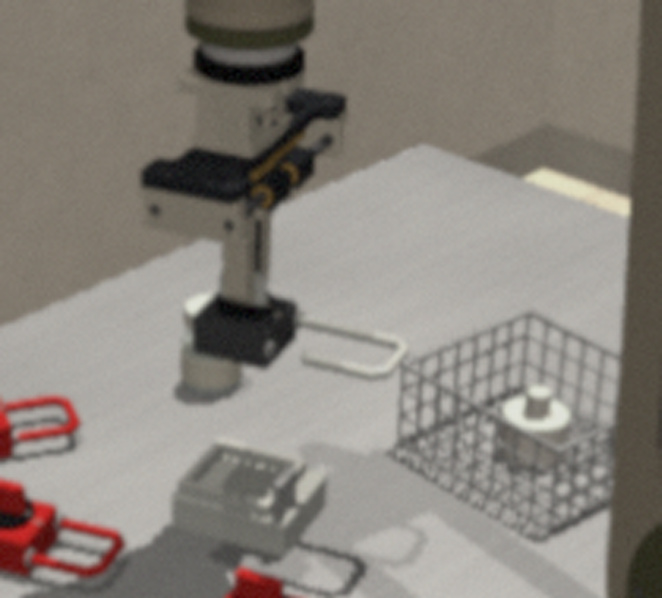

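The lock hangs level and dial up at about crop (245,330), with its shackle out and the block empty below. It has risen 119 mm, and the cover lies in the basket at (538,430). I'll hand it in.

```bash
python3 -c "
from plant import close_job
print(close_job())"
```

```text
the job is handed in; nothing more can be done
None
```

The job is handed in: the cover is in the basket, the dial is in its release notch, the shackle is out to its stop, and the opened lock is held level and dial up about 119 mm above its seat. The interface gave no verdict.

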